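# Lay a culture dish on the colony counter with a dish lifter

## Task

Take the dish lifter by its green handle, slide its blade under the small culture dish on the white stand and carry the dish level, without touching it with the gripper, to the colony counter. Lower it until the blade presses lightly on the sprung glowing pad, whose height you must feel for (never press hard), with the dish just beyond the two red pegs and the blade between them; then draw the blade straight back so that the pegs hold the dish and it is left lying flat on the pad against both pegs. Stand the lifter back on the blue mat where it was, let go, and leave everything else alone.

Things in the scene. Friction and masses are not known exactly. Their poses are not given: they have to be found in the camera images.
- lifter: Dish lifter, 0.18 kg, one rigid piece standing on its flat underside: steel blade 4 mm thick, 30 mm wide, from 20 mm behind the origin to its tip 130 mm ahead (+x), with a 50 x 50 x 4 mm foot centred on the origin. Origin: on the underside, below the handle; x along the blade to the tip, z up. The dish rides best centred about 100 mm ahead of the origin.
- handle (a point): Point on the axis of the lifter's green upright handle, 50 mm above the lifter's underside. The handle measures 20 mm along the blade by 24 mm across and reaches from 4 to 75 mm above the underside.
- mat: Thin blue mat, 3 mm thick, fixed, 190 x 90 mm, reaching from 50 mm behind to 140 mm ahead of its origin along x. Origin: on its underside, at the place where the lifter's handle belongs. The lifter stands on it.
- stand: White fixed dish stand, 90 x 84 mm, base 5 mm thick. Two rails along x, tops 30 mm above the table, with a 40 mm wide gap between them, open at both ends; side walls outside them are 36 mm high and 72 mm apart. Origin: centre of the underside. Slide the blade in along +x, from the -x end (nearer the robot), between the rails and under the dish.
- dish: Small closed culture dish, amber with pale rims, a flat disc of 60 mm diameter and 15 mm height, about 45 g, resting across the stand's rails. Origin: centre of its underside.
- counter: Colony counter, fixed: black base 160 mm wide (y), 14 mm thick, from 65 mm before (-x, nearer the robot) to 175 mm beyond the origin; a 56 mm high housing begins 75 mm beyond (+x). A glowing sprung pad on a column stands over the origin, which lies on the table. Never press on it with more than 12 N.
- nest (a point): Point on the pad's axis, always 30 mm above the table; a dish touching both pegs has its centre here in plan. The round pad, 84 mm across, has its top anywhere from 30 to 60 mm above the table, different each time and not measured: feel for it. It sinks 1 mm per 2 N, at most 9 mm; its column does not give way.
- pegs (a point): Point midway between the two red pegs, always 30 mm above the table. Pegs: 8 mm diameter, 24 mm to either side (y), so 40 mm clear between them, 24 mm before (-x of the counter) the pad's axis; they ride with the column and rise 12 mm above the unloaded pad. The blade comes down between them, pointing along +x, and is drawn out along -x.
- stack: Bystander, loose: stack of four 90 mm culture dishes, 62 mm high. Origin: centre of underside. Leave alone.
- marker: Bystander, loose: black marker pen with red cap, 130 mm long, lying. Origin: centre of underside. Leave alone.
- penpot: Bystander, loose: clear pen pot, 76 mm across, 100 mm high, pens to 150 mm. Origin: centre of underside. Leave alone.
- bottle: Bystander, loose: amber bottle with blue cap, 70 mm across, 160 mm high. Origin: centre of underside. Leave alone.
- timer: Bystander, loose: white timer, 60 x 70 x 22 mm. Origin: centre of underside. Leave alone.
- tallstack: Bystander, loose: stack of nine 90 mm culture dishes, 140 mm high. Origin: centre of underside. Leave alone.
- plate: Bystander, loose: single 90 mm culture dish, 15 mm high. Origin: centre of underside. Leave alone.
Mind the look-alikes: they are no part of the job. What is shaped like the lifter but turquoise or yellow is not meant. Leave any pink look-alike of the stand alone.

How it is judged (in metres and radians):
On the way, in this order (a step that is already met when the one before it is completed fails the run):
1. the dish is lifted clear of the stand on the lifter (height (world z) of dish above 0.05 m and contact force between dish and lifter above 0.1 N and contact force between dish and stand below 0.02 N), for 0.2 s.
2. with the dish on it, above the pad, the lifter's blade presses on the pad with at least 0.8 N (contact force between lifter and counter above 0.8 N and horizontal distance between dish and nest below 0.02 m and contact force between dish and lifter above 0.05 N), for 0.15 s.
3. the dish lies on the pad within 5 mm of its place and off the lifter (contact force between dish and counter above 0.1 N and contact force between dish and lifter below 0.02 N and horizontal distance between dish and nest below 0.005 m), for 0.2 s.
At the end, for the whole second after the job is handed in: The dish lies flat (within 0.06 rad) and still on the counter's pad, its centre within 5 mm of the place against the two pegs, clear of the lifter; the lifter stands upright and still on the blue mat, its handle within 40 mm of the mat's origin and its blade within 0.4 rad of the mat's length (all of step 3 and angle between dish's own z axis and vertical below 0.06 rad and linear speed of each of dish, lifter below 0.02 m/s and horizontal distance between lifter and mat below 0.04 m and height (world z) of lifter below 0.008 m and angle between lifter's own z axis and vertical below 0.08 rad and angle between the x axis of lifter and the x axis of mat, either way round below 0.4 rad); the robot touches nothing.
It fails at once if the lifter presses on the counter with more than 12 N, or the gripper or arm touches it with more than 3 N (contact force between lifter and counter above 12 N or contact force between any of the fingers, the arm and counter above 3 N).
It fails at once if the gripper or arm touches the dish (contact force between any of the fingers, the arm and dish above 0.3 N).
It fails at once if the dish tilts more than 0.25 rad (angle between dish's own z axis and vertical above 0.25 rad).
It fails at once if the dish is dropped below the stand's rails (height (world z) of dish below 0.015 m).
It fails at once if a bystander is moved more than 20 mm (distance of any of stack, marker, penpot, bottle, timer, tallstack, plate from where it was at the start of the episode above 0.02 m).
It also fails if it takes over 67 s, if anything falls off the work surface, if the arm or the gripper's body presses on something with over 40 N, if the wrist force passes 120 N, or if a joint passes its speed limit or range.

## Robot

A 6-joint arm with a two-finger parallel gripper is mounted at the origin on the work surface. World frame = base frame: x ahead of the robot, y to its left, z up, the work surface at z = 0. Lengths are in mm, angles in rad, forces in N, time in s.
With the tool pointing down it reaches from about 350 to 875 mm from the base axis. Payload 4.2 kg.
Tool frame: the origin (TCP) lies midway between the tips of the shut fingers; the grasp point (between the pads) lies 19 mm behind it; z points along the fingers, y is the direction in which the jaws open and shut (so a half turn about z gives the same grasp; the last joint's range is limited). The gripper opens to 85 mm and grips with 20 to 120 N. Pads are 22 mm wide; open, the fingers measure 114 mm over their backs; the gripper's body (76 mm by 85 mm) begins 54 mm behind the grasp point. The pads swing forward as they close: fully open they stand 13 mm farther back than shut.
Start: joints at [1.372, 0.385, 0.008, 0, -1.194, -0.259], TCP at [276.201, 560.636, 231.312] pointing down, gripper open.
Joint ranges: [-3.14, 3.14], [-1.21, 2.06], [-1.07, 1.41], [-3.16, 2.05], [-2.99, -0.16], [-3.1, 3.1]. Speed limits (rad/s): [2.79, 2.79, 3.14, 3.14, 3.14, 3.14].

## Interface

Orientations are given as a unit quaternion [x, y, z, w].
In Python, from bench import arm gives the robot as it stands.
- The arm moves only by the tool send_rows, never from a script. Its arguments are lists of equal length, an entry for each row: "translation": the shift along the tool's x, y, z in mm, a list of three; "dr": the turn, a rotation vector about the tool's x, y, z in degrees, a list of three; "grip": the finger opening in mm, from 0 to 85.4. In form: {"translation": [[dx, dy, dz], ...], "dr": [[ax, ay, az], ...], "grip": [grip, ...]}. A call has exactly 5 rows; each row shifts and turns the commanded pose from where the row before left it, along the tool's axes as they then stand; what a row does not reach is not made up. A row lasts 1/8 s, in which the tool goes at most 62.5 mm and 10.7 degrees, less where a joint would pass 70% of its speed; a pose out of reach is approached as far as the arm can. A call with a gripper value outside its range is refused whole. The fingers move at their own pace and stop on an object; the grip force is fixed at half the most. Time passes only in rows, so rows that do not move let the fingers close, or fill a call up. It gives the time, the measured TCP pose, the force and the opening at its end, in the units of the state.
- arm.read_state(): the state, without advancing time (a new reading comes with each control period).
- arm.get_image(name): name is "scene" or "side" or "wrist"; returns the picture (384x512x3 uint8, red, green, blue); there is no depth.
- arm.camera_info(name): a dict with "fx", "fy", "cx", "cy" (pixels), "cam_to_world" (4x4, takes a point from camera to world coordinates). Camera axes: x right, y down, z forward; pixel columns grow to the right and rows downward; lengths in mm; the calibration is good to about 2 mm. A picture is of the moment at which its call begins: read the wrist's pose just before it. camera_info takes no time and is no camera call; for the wrist camera it gives the pose at the moment of the call.
- arm.job_done(): hands the job in, once; it reports no verdict.
Trained networks look in the newest picture that a camera, given by its name, has taken for a name from the list of things; names that differ only in an ending like _2 or _b are one class to them, and where a whole thing is asked for, a point or a joint stands for the part that bears it (a point fixed in the world has none). Each returns a list of dicts, best first, with "confidence" (0 to 1); they miss things now and then, are a little off and sometimes report something else, mostly with a low value. They report only what shows in the picture. A call takes as long as a camera call. They do not tell look-alikes from the thing itself.
- arm.search_frame(thing, camera): "xyz" ([x, y, z] in mm, in world coordinates, good to about 4 mm: the middle of the surface that is visible of it).
- arm.place_of(thing, camera): "xyz" ([x, y, z] in mm, in world coordinates, good to about 4 mm: a listed point, or the origin of a listed thing).
The state is a dict: "clock": time; "joints": joint angles; "joint_vel": joint speeds; "joint_efforts": joint torques, N m; "position": TCP position; "ee_rot": TCP orientation; "contact_force": force on the tool from outside, world axes, zero at the start; "wrist_torque": the same for the moment, N m; "gripper_width": finger opening in mm.
Only numpy, scipy, OpenCV 4.12 (cv2) and the standard library are available. Lean on these libraries where they do the work, as an engineer would, in place of code of your own. Each camera call takes 0.05 s, during which the arm holds its last target.

## Working session

There is one attempt and no reset: what is moved stays moved. The work goes in short steps, Python scripts to look and compute and a tool call to move; the robot and the scene stay as the last step left them, time stands still between calls to the robot, and variables do not carry over. Pictures are saved under pics/ and viewed, and the job is handed in when it is done.

Besides the shell and the picture viewer there is one more tool, called after "Call:" as name(argument=value, ...), one argument or row to a line, values as JSON. send_rows: Moves the arm, as the interface text tells. Its arguments: {"type":"object","properties":{"translation":{"type":"array"},"dr":{"type":"array"},"grip":{"type":"array"}},"required":["translation","dr","grip"]}

```bash
ls; mkdir -p pics; python3 - <<'E'
from bench import arm
import cv2
s=arm.read_state(); print(s)
for n in ["scene","side","wrist"]:
    im=arm.get_image(n); cv2.imwrite(f"pics/{n}0.png",im[:,:,::-1])
    for t in ["lifter","handle","mat","stand","dish","counter","nest","pegs"]:
        for f in ("place_of",):
            r=getattr(arm,f)(t,n)
            print(n,t,[(round(d["confidence"],2),[round(float(v)) for v in d["xyz"]]) for d in r[:4]])
print(arm.read_state()["clock"])
E
```

```text
pics
{'clock': 0.0, 'joints': array([ 1.37163721e+00,  3.85552049e-01,  6.62514285e-03, -5.12390509e-04,
       -1.19394933e+00, -2.58612113e-01]), 'joint_vel': array([ 0.00016052, -0.00043966, -0.00152155,  0.00016181,  0.00070704,
        0.00157343]), 'joint_efforts': array([-3.97905260e-04, -3.92289877e+01,  1.88394517e+01,  4.18602750e+00,
       -4.77122376e-03,  1.02427762e-05]), 'position': array([275.93565833, 560.15110784, 230.22202048]), 'ee_rot': array([ 9.73897840e-01, -2.26984273e-01, -2.07104880e-04,  1.04657261e-03]), 'contact_force': array([-0.2922823 , -0.30502111,  0.04139446]), 'wrist_torque': array([-0.02578068, -0.02089712,  0.01126972]), 'gripper_width': 85.20149997225285}
scene lifter [(0.95, [488, 27, 0]), (0.64, [342, 161, 0]), (0.61, [781, 246, 0])]
scene handle [(0.77, [490, 29, 52]), (0.69, [778, 248, 56]), (0.67, [347, 162, 50])]
scene mat [(0.76, [491, 18, 0])]
scene stand [(0.84, [504, 601, 2]), (0.68, [621, 279, 4])]
scene dish [(0.75, [622, 279, 30])]
scene counter [(0.95, [589, -215, 2])]
scene nest [(0.68, [586, -219, 33])]
scene pegs [(0.72, [565, -222, 35])]
side lifter [(0.86, [490, 28, 7])]
side handle [(0.95, [491, 28, 51]), (0.88, [784, 244, 47]), (0.67, [338, 162, 46])]
side mat [(0.92, [492, 23, -1]), (0.73, [493, 27, 52])]
side stand [(0.82, [620, 281, -1]), (0.74, [501, 600, -2]), (0.42, [489, 28, 52])]
side dish [(0.64, [627, 282, 27])]
side counter [(0.65, [586, -219, -2])]
side nest [(0.62, [587, -218, 36])]
side pegs [(0.96, [564, -223, 29])]
wrist lifter []
wrist handle []
wrist mat []
wrist stand []
wrist dish []
wrist counter []
wrist nest []
wrist pegs []
1.35
```

View pics/scene0.png

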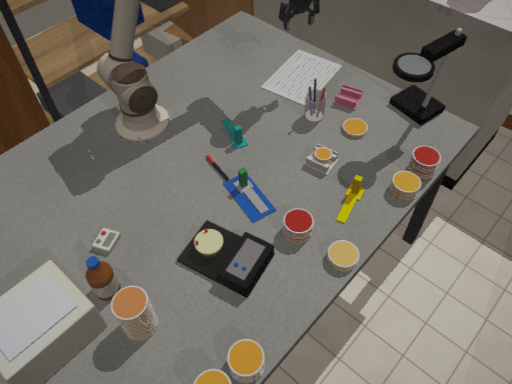

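View pics/side0.png

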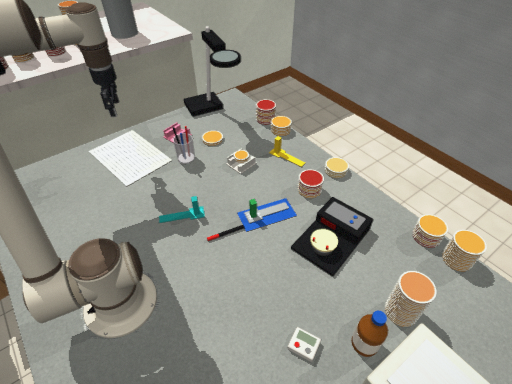

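View pics/wrist0.png

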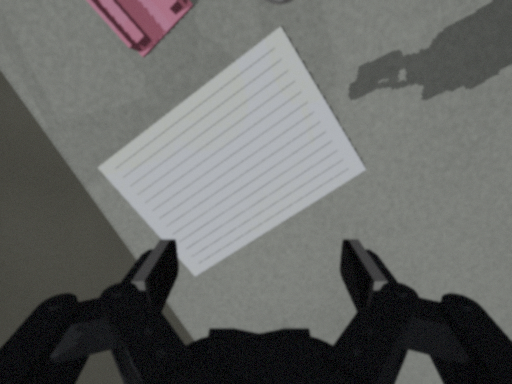

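```bash
python3 - <<'E'
from bench import arm
import numpy as np
np.set_printoptions(precision=4,suppress=True)
for n in ["scene","side","wrist"]:
    print(n,arm.camera_info(n))
E
```

```text
scene {'fx': 468.6329784026737, 'fy': 468.6329784026737, 'cx': 260.1007019432625, 'cy': 182.63368893214263, 'cam_to_world': array([[   0.7436,    0.5138,   -0.4279, 1189.8486],
       [   0.6685,   -0.5827,    0.4621, -644.3554],
       [  -0.0119,   -0.6297,   -0.7768, 1207.6984],
       [   0.    ,    0.    ,    0.    ,    1.    ]])}
side {'fx': 346.94748059937865, 'fy': 346.94748059937865, 'cx': 257.2770871362756, 'cy': 191.39225558749516, 'cam_to_world': array([[   0.795 ,   -0.435 ,    0.4227,   29.2989],
       [  -0.6066,   -0.5699,    0.5543, -604.9852],
       [  -0.0003,   -0.6971,   -0.717 ,  928.3807],
       [   0.    ,    0.    ,    0.    ,    1.    ]])}
wrist {'fx': 281.450786087636, 'fy': 281.450786087636, 'cx': 258.83875701688396, 'cy': 187.033436557511, 'cam_to_world': array([[ -0.442 ,  -0.8541,  -0.2741, 347.3588],
       [ -0.897 ,   0.4207,   0.1355, 526.093 ],
       [ -0.0004,   0.3058,  -0.9521, 373.2582],
       [  0.    ,   0.    ,   0.    ,   1.    ]])}
```

The scene shows the green lifter on the blue mat (scene px ~245,190), the white stand with the dish at (322,158), and the counter at (225,255). The turquoise (235,133) and yellow (352,198) lifters and the pink stand (348,97) are look-alikes. Next I work out the yaws.

```bash
cat > h.py <<'E'
from bench import arm
import numpy as np, cv2
np.set_printoptions(precision=4,suppress=True)
def topl(info,uv,z):
    uv=np.atleast_2d(np.array(uv,float)); M=info["cam_to_world"]
    d=np.c_[(uv[:,0]-info["cx"])/info["fx"],(uv[:,1]-info["cy"])/info["fy"],np.ones(len(uv))]@M[:3,:3].T
    o=M[:3,3]; t=(z-o[2])/d[:,2]
    return o+d*t[:,None]
def proj(info,P):
    P=np.atleast_2d(np.array(P,float)); M=np.linalg.inv(info["cam_to_world"])
    c=P@M[:3,:3].T+M[:3,3]
    return np.c_[info["fx"]*c[:,0]/c[:,2]+info["cx"],info["fy"]*c[:,1]/c[:,2]+info["cy"]]
def rect(info,im,x0,x1,y0,y1,z,s):
    # top-down rectified: rows = x decreasing, cols = y decreasing ; s px/mm
    W=int((y1-y0)*s);H=int((x1-x0)*s)
    w=np.array([[x1,y1],[x1,y0],[x0,y0],[x0,y1]],float)
    src=proj(info,np.c_[w,np.full(4,z)]).astype(np.float32)
    dst=np.array([[0,0],[W,0],[W,H],[0,H]],np.float32)
    return cv2.warpPerspective(im,cv2.getPerspectiveTransform(src,dst),(W,H),flags=cv2.INTER_CUBIC)
def st():
    s=arm.read_state(); print("t",s["clock"],"p",s["position"],"q",s["ee_rot"],"F",s["contact_force"],"T",s["wrist_torque"],"w",round(s["gripper_width"],1)); return s
E
python3 - <<'E'
from h import *
rows=[]
for n in ["scene","side"]:
    im=cv2.imread(f"pics/{n}0.png"); I=arm.camera_info(n)
    a=rect(I,im,400,650,-100,150,3,1.6)
    b=rect(I,im,500,750,150,400,30,1.6) 
    rows.append(np.hstack([a,b]))
cv2.imwrite("pics/r1.png",np.vstack(rows)[:800])
cv2.imwrite("pics/r1a.png",rows[0]);cv2.imwrite("pics/r1b.png",rows[1])
rows=[]
for n in ["scene","side"]:
    im=cv2.imread(f"pics/{n}0.png"); I=arm.camera_info(n)
    rows.append(rect(I,im,480,800,-380,-60,14,1.2))
cv2.imwrite("pics/r2.png",np.hstack(rows))
E
```

```text
(no output)
```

View pics/r1a.png

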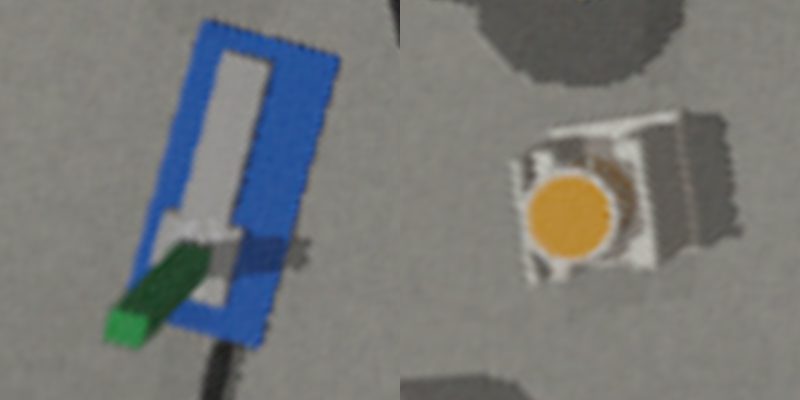

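View pics/r1b.png

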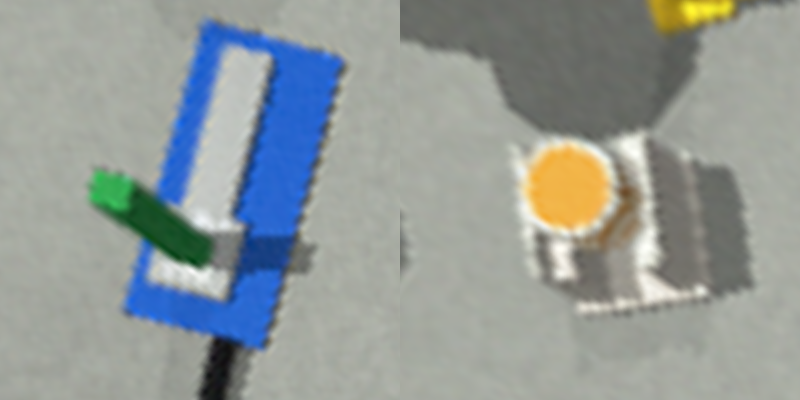

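View pics/r2.png

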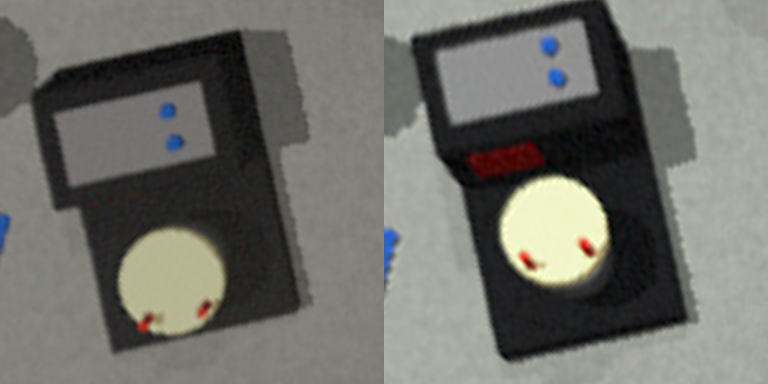

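Call:
send_rows(
  translation=[
    [53.5, 14, 0],
    [53.5, 14, 0],
    [53.5, 14, 0],
    [53.5, 14, 0],
    [53.5, 14, 0],
  ],
  dr=[
    [0, 0, 0],
    [0, 0, 0],
    [0, 0, 0],
    [0, 0, 0],
    [0, 0, 0],
  ],
  grip=[85, 85, 85, 85, 85],
)

```text
clock: 1.98
position: [486.4, 378.4, 231.6]
ee_rot: [0.974, -0.227, 0.0, -0.0]
contact_force: [1.4, 0.3, 0.1]
gripper_width: 85.0
```

Call:
send_rows(
  translation=[
    [53.5, 14, 0],
    [53.5, 14, 0],
    [53.5, 14, 0],
    [0, 0, 0],
    [0, 0, 0],
  ],
  dr=[
    [0, 0, 0],
    [0, 0, 0],
    [0, 0, 0],
    [0, 0, -10],
    [0, 0, -10],
  ],
  grip=[85, 85, 85, 85, 85],
)

```text
clock: 2.6
position: [611.3, 270.0, 230.8]
ee_rot: [0.999, -0.052, -0.0, 0.0]
contact_force: [0.1, 0.2, -0.6]
gripper_width: 85.1
```

Call:
send_rows(
  translation=[
    [0, 0, 0],
    [0, 0, 0],
    [0, 0, 0],
    [0, 0, 0],
    [0, 0, 0],
  ],
  dr=[
    [0, 0, -10],
    [0, 0, -4],
    [0, 0, 0],
    [0, 0, 0],
    [0, 0, 0],
  ],
  grip=[85, 85, 85, 85, 85],
)

```text
clock: 3.22
position: [610.6, 271.0, 231.3]
ee_rot: [0.998, 0.068, -0.0, 0.0]
contact_force: [-0.2, -0.4, -1.0]
gripper_width: 84.9
```

```bash
python3 - <<'E'
from h import *
st(); I=arm.camera_info("wrist"); im=arm.get_image("wrist")[:,:,::-1].copy()
np.save("pics/w1.npy",np.array([I["fx"],I["cx"],I["cy"]]));np.save("pics/w1M.npy",I["cam_to_world"])
cv2.imwrite("pics/w1.png",im)
for t in ["stand","dish"]: print(t,[(round(d["confidence"],2),np.round(d["xyz"],1)) for d in arm.place_of(t,"wrist")])
a=rect(I,im,540,700,200,360,36,2.4);b=rect(I,im,540,700,200,360,30,2.4)
cv2.imwrite("pics/w1r.png",np.hstack([a,b]))
E
```

```text
t 3.225 p [610.6086 271.0471 231.3027] q [ 0.9977  0.0675 -0.      0.    ] F [-0.1985 -0.3699 -0.953 ] T [ 0.0027 -0.0543  0.0004] w 84.9
stand [(0.86, array([503.6, 603.6,  -0.2]))]
dish [(0.95, array([620.6, 281.8,  26.6]))]
```

View pics/w1.png

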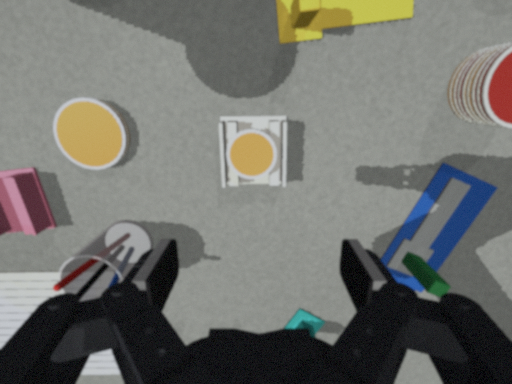

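View pics/w1r.png

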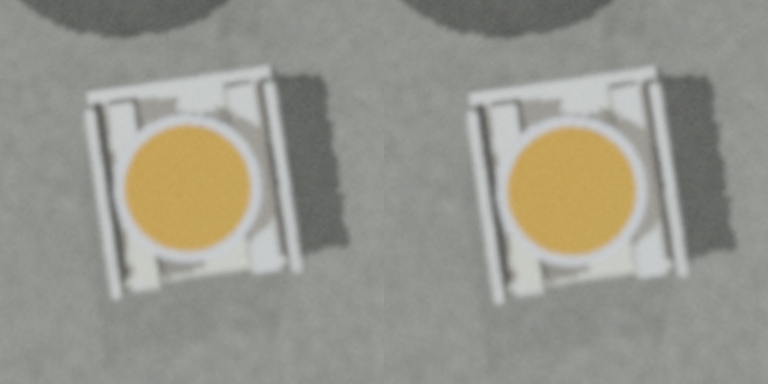

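The wrist view shows the stand at (253,152) with the dish on it, its yaw close to the tool's (≈8°). Rectified, the stand centre is about (621,280) and the dish (622,282). On to the lifter.

Call:
send_rows(
  translation=[
    [-27.5, 46, 0],
    [-27.5, 46, 0],
    [-27.5, 46, 0],
    [-27.5, 46, 0],
    [-27.5, 46, 0],
  ],
  dr=[
    [0, 0, 0],
    [0, 0, 0],
    [0, 0, 0],
    [0, 0, 0],
    [0, 0, 0],
  ],
  grip=[85, 85, 85, 85, 85],
)

```text
clock: 4.0
position: [504.7, 23.1, 231.7]
ee_rot: [0.998, 0.068, 0.0, -0.0]
contact_force: [0.1, 0.0, 1.1]
gripper_width: 84.8
```

Call:
send_rows(
  translation=[
    [0, 0, 15],
    [0, 0, 15],
    [0, 0, 0],
    [0, 0, 0],
    [0, 0, 0],
  ],
  dr=[
    [0, 0, 10.4],
    [0, 0, 10.4],
    [0, 0, 0],
    [0, 0, 0],
    [0, 0, 0],
  ],
  grip=[85, 85, 85, 85, 85],
)

```text
clock: 4.62
position: [506.0, 24.8, 202.0]
ee_rot: [0.994, -0.113, 0.001, -0.0]
contact_force: [-0.5, -0.9, -0.6]
gripper_width: 85.1
```

```bash
python3 - <<'E'
from h import *
st(); I=arm.camera_info("wrist"); im=arm.get_image("wrist")[:,:,::-1].copy()
cv2.imwrite("pics/w2.png",im)
for t in ["lifter","handle","mat"]: print(t,[(round(d["confidence"],2),np.round(d["xyz"],1)) for d in arm.place_of(t,"wrist")])
a=rect(I,im,440,660,-100,100,7,2);b=rect(I,im,440,660,-100,100,78,2)
cv2.imwrite("pics/w2r.png",np.hstack([a,b]))
E
```

```text
t 4.625 p [505.9664  24.8224 202.0028] q [ 0.9936 -0.1126  0.0007 -0.0002] F [-0.4846 -0.947  -0.6267] T [0.0236 0.0066 0.0006] w 85.1
lifter [(0.97, array([343.2, 159.9,  -5.8])), (0.74, array([492.2,  24.4,  -2.1]))]
handle [(0.65, array([341.2, 155. ,  49.9])), (0.57, array([495.3,  26.2,  50.5]))]
mat [(0.74, array([372. ,  27.8,  -0.9]))]
```

View pics/w2.png

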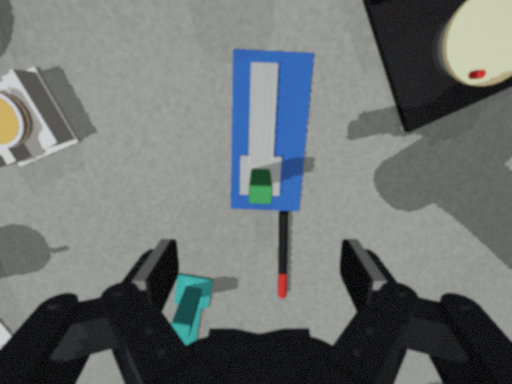

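View pics/w2r.png

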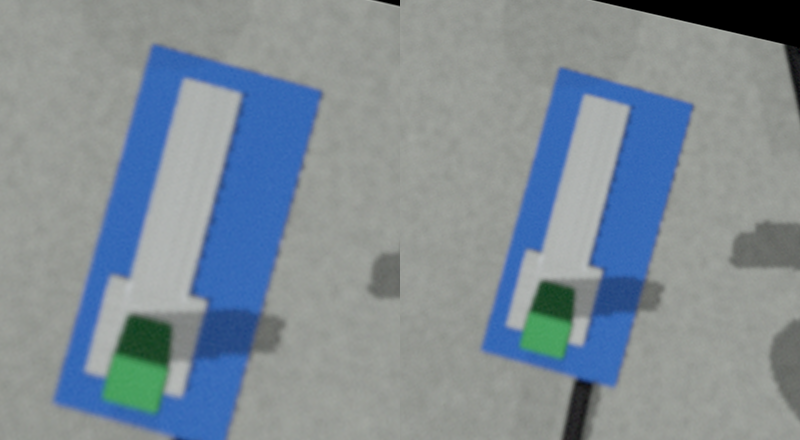

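The mat and lifter are centred at (270,130) and the handle top at (260,186). The lifter comes out at (492,26.5) with yaw about -13.9°. Next is the descent and grasp.

Call:
send_rows(
  translation=[
    [-14, 1.5, 0],
    [0, 0, 50],
    [0, 0, 50],
    [0, 0, 40],
    [0, 0, 26],
  ],
  dr=[
    [0, 0, 1],
    [0, 0, 0],
    [0, 0, 0],
    [0, 0, 0],
    [0, 0, 0],
  ],
  grip=[85, 85, 85, 85, 85],
)

```text
clock: 5.45
position: [489.8, 26.0, 33.8]
ee_rot: [0.992, -0.122, -0.001, 0.001]
contact_force: [0.5, 0.9, 0.6]
gripper_width: 85.0
```

Call:
send_rows(
  translation=[
    [0, 0, 0],
    [0, 0, 0],
    [0, 0, 0],
    [0, 0, 0],
    [0, 0, 0],
  ],
  dr=[
    [0, 0, 0],
    [0, 0, 0],
    [0, 0, 0],
    [0, 0, 0],
    [0, 0, 0],
  ],
  grip=[60, 40, 20, 15, 15],
)

```text
clock: 6.08
position: [492.4, 26.6, 36.8]
ee_rot: [0.993, -0.122, 0.001, -0.001]
contact_force: [-2.2, 0.9, 6.4]
gripper_width: 23.4
```

Call:
send_rows(
  translation=[
    [0, 0, 0],
    [0, 0, 0],
    [0, 0, 0],
    [0, 0, 0],
    [0, 0, 0],
  ],
  dr=[
    [0, 0, 0],
    [0, 0, 0],
    [0, 0, 0],
    [0, 0, 0],
    [0, 0, 0],
  ],
  grip=[15, 15, 15, 15, 15],
)

```text
clock: 6.7
position: [492.4, 26.6, 36.8]
ee_rot: [0.993, -0.122, 0.001, -0.001]
contact_force: [-2.6, 1.7, 7.0]
gripper_width: 23.1
```

```bash
python3 - <<'E'
from h import *
st(); I=arm.camera_info("wrist"); im=arm.get_image("wrist")[:,:,::-1].copy()
cv2.imwrite("pics/w3.png",im)
E
```

```text
t 6.7 p [492.3933  26.632   36.7946] q [ 0.9925 -0.1219  0.0012 -0.0005] F [-2.5881  1.6629  7.0249] T [ 0.2401  0.4314 -0.0603] w 23.1
```

View pics/w3.png

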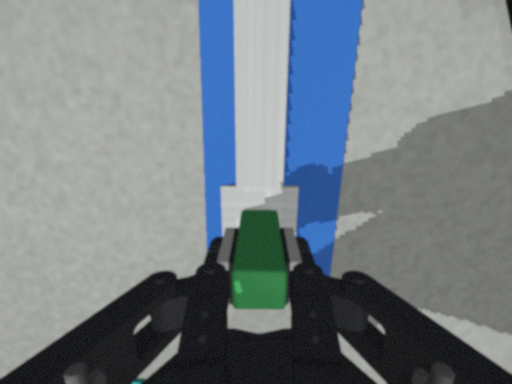

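Handle gripped at a width of 23.1 mm; the picture shows the blade straight ahead at (262,100). Lifting and going to a point in front of the stand.

Call:
send_rows(
  translation=[
    [0, 0, -8],
    [0, 0, -27],
    [0, 0, -30],
    [0, 0, -30],
    [0, 0, 0],
  ],
  dr=[
    [0, 0, 0],
    [0, 0, 0],
    [0, 0, 0],
    [0, 0, 0],
    [0, 0, 0],
  ],
  grip=[15, 15, 15, 15, 15],
)

```text
clock: 7.38
position: [492.8, 26.6, 132.6]
ee_rot: [0.993, -0.122, 0.003, -0.001]
contact_force: [-0.3, -0.3, -2.2]
gripper_width: 23.3
```

Call:
send_rows(
  translation=[
    [-25.4, -40, 0],
    [-25.4, -40, 0],
    [-25.4, -40, 0],
    [-25.4, -40, 0],
    [-25.4, -40, 0],
  ],
  dr=[
    [0, 0, 0],
    [0, 0, 0],
    [0, 0, 0],
    [0, 0, 0],
    [0, 0, 0],
  ],
  grip=[15, 15, 15, 15, 15],
)

```text
clock: 8.0
position: [415.3, 251.6, 128.9]
ee_rot: [0.992, -0.122, -0.001, 0.001]
contact_force: [0.6, -0.5, -1.0]
gripper_width: 23.1
```

Call:
send_rows(
  translation=[
    [0, 0, 0],
    [0, 0, 0],
    [0, 0, 0],
    [0, 0, 0],
    [0, 0, 0],
  ],
  dr=[
    [0, 0, -8],
    [0, 0, -8],
    [0, 0, -6],
    [0, 0, 0],
    [0, 0, 0],
  ],
  grip=[15, 15, 15, 15, 15],
)

```text
clock: 8.62
position: [416.4, 250.6, 129.6]
ee_rot: [0.998, 0.069, -0.001, 0.0]
contact_force: [0.1, 0.7, -1.7]
gripper_width: 23.5
```

```bash
python3 - <<'E'
from h import *
st(); I=arm.camera_info("wrist"); im=arm.get_image("wrist")[:,:,::-1].copy()
cv2.imwrite("pics/w4.png",im)
print([(round(d["confidence"],2),np.round(d["xyz"],1)) for d in arm.place_of("stand","wrist")])
print([(round(d["confidence"],2),np.round(d["xyz"],1)) for d in arm.place_of("dish","wrist")])
im=arm.get_image("side")[:,:,::-1].copy(); cv2.imwrite("pics/s4.png",im)
E
```

```text
t 8.625 p [416.3856 250.6109 129.5714] q [ 0.9976  0.0686 -0.0006  0.0005] F [ 0.0582  0.6862 -1.6785] T [-0.0387  0.0271  0.0243] w 23.5
[]
[]
```

View pics/w4.png

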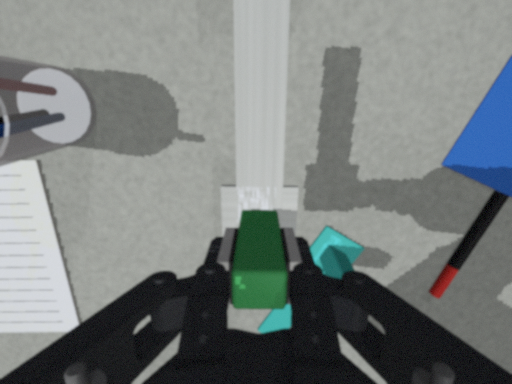

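View pics/s4.png

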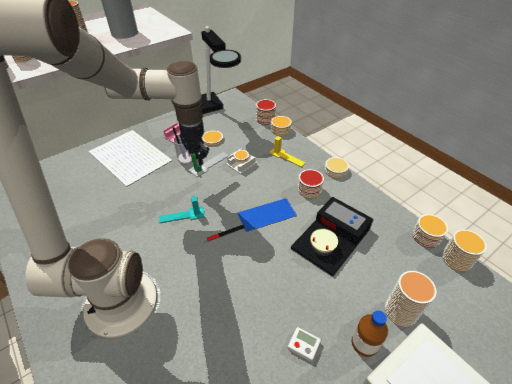

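```bash
python3 - <<'E'
from h import *
I=arm.camera_info("side")
print(topl(I,[[160,218],[205,212],[203,218]],4))
im=cv2.imread("pics/s4.png")
cv2.imwrite("pics/s4c.png",np.hstack([cv2.resize(im[120:250,130:290],None,fx=4,fy=4,interpolation=cv2.INTER_CUBIC)]))
E
```

```text
[[229.0301 211.8359   4.    ]
 [367.0641 140.8946   4.    ]
 [347.2525 121.5938   4.    ]]
```

View pics/s4c.png

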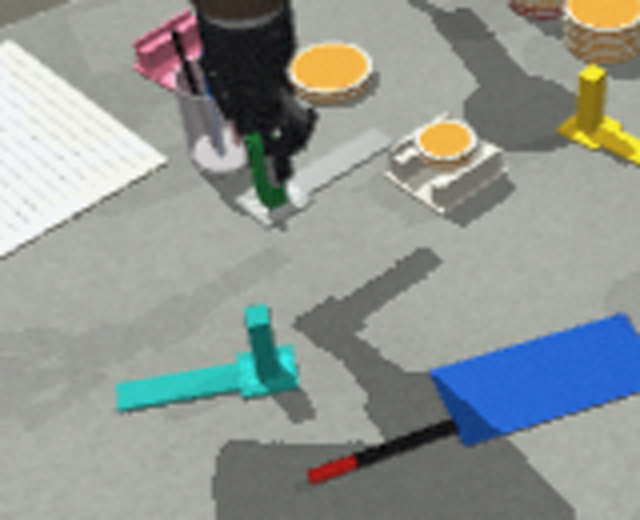

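Call:
send_rows(
  translation=[
    [5, 0, 25],
    [5, 0, 25],
    [5, 0, 20],
    [5, 0, 11],
    [8, 0, 0],
  ],
  dr=[
    [0, 0, 0],
    [0, 0, 0],
    [0, 0, 0],
    [0, 0, 0],
    [0, 0, 0],
  ],
  grip=[15, 15, 15, 15, 15],
)

```text
clock: 9.45
position: [444.6, 254.7, 48.8]
ee_rot: [0.998, 0.069, -0.001, 0.001]
contact_force: [0.6, -0.1, -1.5]
gripper_width: 23.2
```

Call:
send_rows(
  translation=[
    [5, 0, 0],
    [0, 0, 0],
    [0, 0, 0],
    [0, 0, 0],
    [0, 0, 0],
  ],
  dr=[
    [0, 0, 0],
    [0, 0, 0],
    [0, 0, 0],
    [0, 0, 0],
    [0, 0, 0],
  ],
  grip=[15, 15, 15, 15, 15],
)

```text
clock: 10.07
position: [449.3, 255.6, 49.5]
ee_rot: [0.998, 0.07, 0.0, -0.0]
contact_force: [0.2, -0.5, -1.0]
gripper_width: 23.4
```

```bash
python3 - <<'E'
from h import *
st(); im=arm.get_image("wrist")[:,:,::-1].copy()
cv2.imwrite("pics/w5.png",im)
im=arm.get_image("scene")[:,:,::-1].copy(); cv2.imwrite("pics/c5.png",cv2.resize(im[100:220,240:400],None,fx=4,fy=4,interpolation=cv2.INTER_CUBIC))
E
```

```text
t 10.075 p [449.3485 255.6277  49.4655] q [ 0.9976  0.0696  0.0001 -0.    ] F [ 0.1994 -0.4516 -1.0167] T [-0.006  -0.0224 -0.0417] w 23.4
```

View pics/w5.png

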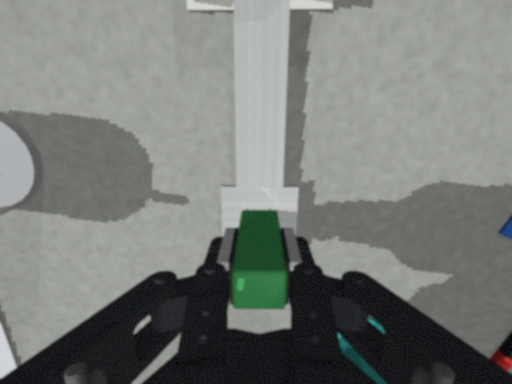

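View pics/c5.png

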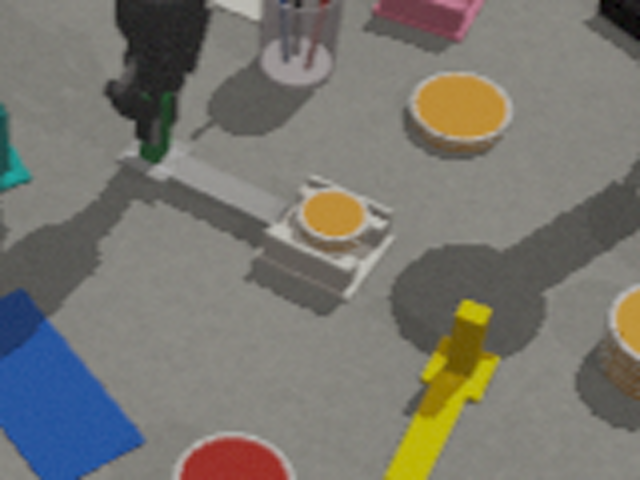

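The blade tip is at the stand entrance. The base edge is centred at column 259.5 and the blade at 262, so I shift about 2 mm to the left and go in.

Call:
send_rows(
  translation=[
    [0, -2, 0],
    [10, 0, 0],
    [10, 0, 0],
    [10, 0, 0],
    [5, 0, 0],
  ],
  dr=[
    [0, 0, 0],
    [0, 0, 0],
    [0, 0, 0],
    [0, 0, 0],
    [0, 0, 0],
  ],
  grip=[15, 15, 15, 15, 15],
)

```text
clock: 10.8
position: [484.8, 262.5, 49.2]
ee_rot: [0.998, 0.069, 0.0, -0.0]
contact_force: [-0.4, 0.8, -2.7]
gripper_width: 23.0
```

```bash
python3 - <<'E'
from h import *
st(); im=arm.get_image("wrist")[:,:,::-1].copy()
cv2.imwrite("pics/w6.png",im)
E
```

```text
t 10.8 p [484.7823 262.5245  49.1543] q [ 0.9976  0.0692  0.0001 -0.    ] F [-0.4457  0.7884 -2.6767] T [ 0.0297  0.0564 -0.0129] w 23.0
```

View pics/w6.png

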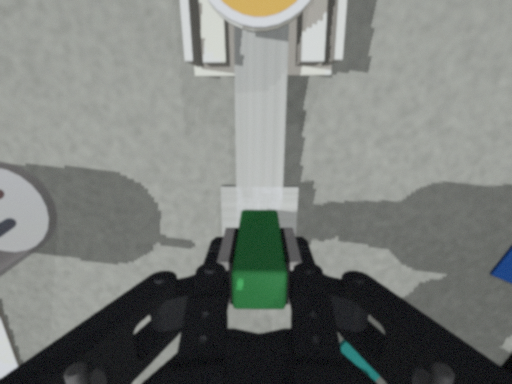

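Call:
send_rows(
  translation=[
    [10, 0, 0],
    [10, 0, 0],
    [10, 0, 0],
    [9, 0, 0],
    [0, 0, 0],
  ],
  dr=[
    [0, 0, 0],
    [0, 0, 0],
    [0, 0, 0],
    [0, 0, 0],
    [0, 0, 0],
  ],
  grip=[15, 15, 15, 15, 15],
)

```text
clock: 11.48
position: [523.2, 268.0, 49.2]
ee_rot: [0.998, 0.069, 0.0, -0.0]
contact_force: [-0.6, 0.4, -2.4]
gripper_width: 23.2
```

```bash
python3 - <<'E'
from h import *
st(); im=arm.get_image("wrist")[:,:,::-1].copy()
cv2.imwrite("pics/w7.png",im)
im=arm.get_image("scene")[:,:,::-1].copy(); cv2.imwrite("pics/c7.png",cv2.resize(im[100:220,240:400],None,fx=4,fy=4,interpolation=cv2.INTER_CUBIC))
E
```

```text
t 11.475 p [523.2124 267.9904  49.1988] q [ 0.9976  0.0692  0.0002 -0.0001] F [-0.6457  0.425  -2.3859] T [-0.0775  0.0484 -0.0024] w 23.2
```

View pics/w7.png

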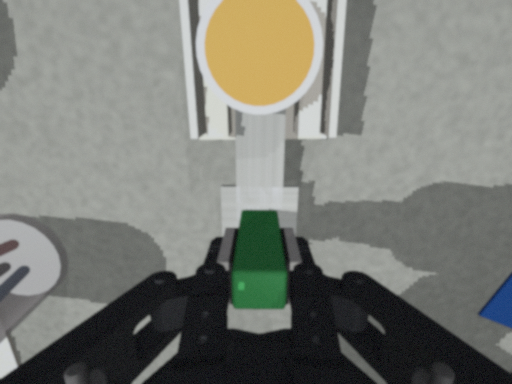

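View pics/c7.png

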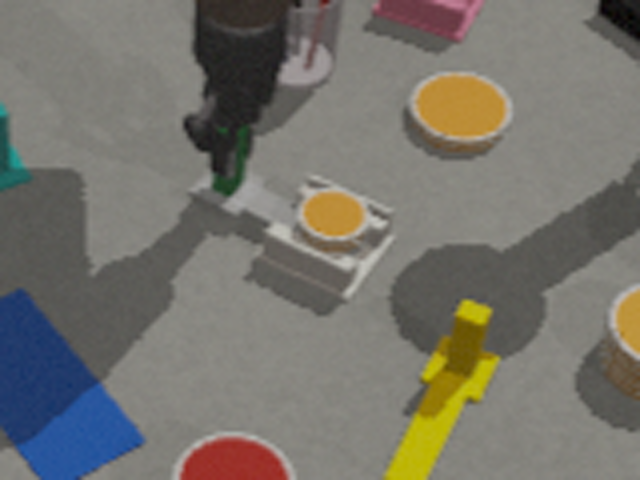

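Call:
send_rows(
  translation=[
    [0, 0, -6],
    [0, 0, -2],
    [0, 0, -2],
    [0, 0, -2],
    [0, 0, -3],
  ],
  dr=[
    [0, 0, 0],
    [0, 0, 0],
    [0, 0, 0],
    [0, 0, 0],
    [0, 0, 0],
  ],
  grip=[15, 15, 15, 15, 15],
)

```text
clock: 12.2
position: [522.2, 267.7, 64.3]
ee_rot: [0.998, 0.069, -0.0, 0.0]
contact_force: [-0.3, -0.5, -1.8]
gripper_width: 23.4
```

Call:
send_rows(
  translation=[
    [0, 0, -4],
    [0, 0, -6],
    [0, 0, -8],
    [0, 0, -8],
    [0, 0, -8],
  ],
  dr=[
    [0, 0, 0],
    [0, 0, 0],
    [0, 0, 0],
    [0, 0, 0],
    [0, 0, 0],
  ],
  grip=[15, 15, 15, 15, 15],
)

```text
clock: 12.82
position: [522.5, 267.9, 99.1]
ee_rot: [0.998, 0.069, 0.0, -0.0]
contact_force: [-0.8, -0.6, -2.0]
gripper_width: 23.2
```

```bash
python3 - <<'E'
from h import *
st(); im=arm.get_image("wrist")[:,:,::-1].copy()
cv2.imwrite("pics/w8.png",im)
im=arm.get_image("scene")[:,:,::-1].copy(); cv2.imwrite("pics/c8.png",cv2.resize(im[100:220,240:400],None,fx=4,fy=4,interpolation=cv2.INTER_CUBIC))
E
```

```text
t 12.825 p [522.5475 267.8805  99.0567] q [ 0.9976  0.0695  0.0002 -0.0001] F [-0.8496 -0.6307 -1.9924] T [-0.0284  0.0774 -0.043 ] w 23.2
```

View pics/w8.png

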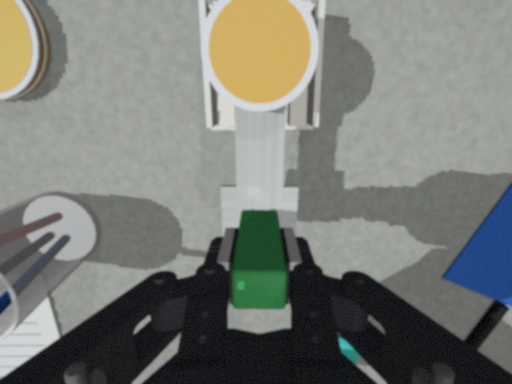

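View pics/c8.png

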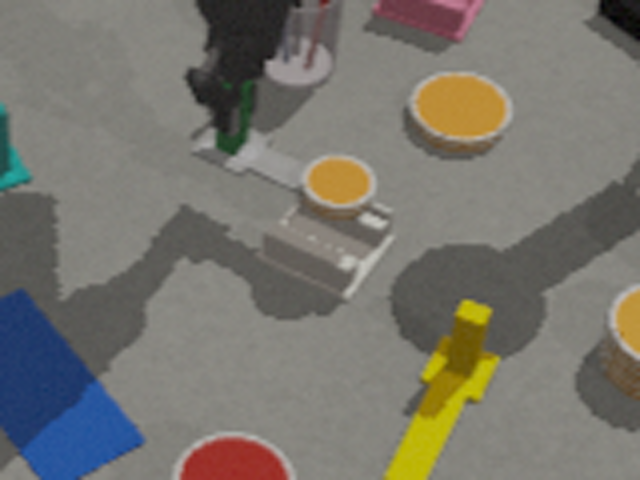

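The dish now rides on the blade clear of the stand, at (260,47) in the wrist view and about 102 mm ahead of the TCP. Carrying it towards the counter with gentle ramps.

Call:
send_rows(
  translation=[
    [-1.5, 6, -4],
    [-3.5, 14, -6],
    [-5.5, 22, -6],
    [-6.5, 26, -6],
    [-6.5, 26, -6],
  ],
  dr=[
    [0, 0, 0],
    [0, 0, 0],
    [0, 0, 0],
    [0, 0, 0],
    [0, 0, 0],
  ],
  grip=[15, 15, 15, 15, 15],
)

```text
clock: 13.55
position: [511.7, 169.1, 126.8]
ee_rot: [0.998, 0.069, -0.0, 0.0]
contact_force: [-0.1, -0.5, -2.3]
gripper_width: 23.8
```

Call:
send_rows(
  translation=[
    [-6.5, 26, -6],
    [-6.5, 26, -6],
    [-6.5, 26, -5],
    [-6.5, 26, -4],
    [-6.5, 26, -2],
  ],
  dr=[
    [0, 0, 0],
    [0, 0, 0],
    [0, 0, 0],
    [0, 0, 0],
    [0, 0, 0],
  ],
  grip=[15, 15, 15, 15, 15],
)

```text
clock: 14.18
position: [497.2, 35.9, 150.0]
ee_rot: [0.998, 0.069, 0.0, -0.0]
contact_force: [0.6, 0.5, -2.4]
gripper_width: 23.5
```

Call:
send_rows(
  translation=[
    [-6.5, 26, 0],
    [-6.5, 26, 0],
    [-6.5, 26, 0],
    [-6.5, 26, 0],
    [-6.5, 26, 0],
  ],
  dr=[
    [0, 0, 0],
    [0, 0, 0],
    [0, 0, 0],
    [0, 0, 0],
    [0, 0, 0],
  ],
  grip=[15, 15, 15, 15, 15],
)

```text
clock: 14.8
position: [482.5, -97.1, 149.7]
ee_rot: [0.998, 0.069, 0.0, -0.0]
contact_force: [-0.5, 1.0, -2.7]
gripper_width: 23.2
```

Call:
send_rows(
  translation=[
    [-6.5, 26, 0],
    [-5, 20, 0],
    [-3, 12, 0],
    [-1.5, 6, 0],
    [-1, 3, 0],
  ],
  dr=[
    [0, 0, 0],
    [0, 0, 0],
    [0, 0, 0],
    [0, 0, 0],
    [0, 0, 0],
  ],
  grip=[15, 15, 15, 15, 15],
)

```text
clock: 15.42
position: [476.2, -163.9, 149.4]
ee_rot: [0.998, 0.069, 0.0, -0.0]
contact_force: [0.1, 1.0, -1.8]
gripper_width: 23.6
```

Call:
send_rows(
  translation=[
    [0, 0, 0],
    [0, 0, 0],
    [0, 0, 0],
    [0, 0, 0],
    [0, 0, 0],
  ],
  dr=[
    [0, 0, -1],
    [0, 0, -2],
    [0, 0, -1],
    [0, 0, 0],
    [0, 0, 0],
  ],
  grip=[15, 15, 15, 15, 15],
)

```text
clock: 16.05
position: [476.4, -163.6, 149.3]
ee_rot: [0.995, 0.104, 0.0, 0.0]
contact_force: [-0.1, -0.2, -1.8]
gripper_width: 23.2
```

```bash
python3 - <<'E'
from h import *
st(); I=arm.camera_info("wrist"); im=arm.get_image("wrist")[:,:,::-1].copy()
cv2.imwrite("pics/w9.png",im)
for t in ["counter","pegs","nest","dish"]: print(t,[(round(d["confidence"],2),np.round(d["xyz"],1)) for d in arm.place_of(t,"wrist")])
np.save("pics/w9M.npy",I["cam_to_world"])
E
```

```text
t 16.05 p [ 476.4153 -163.5991  149.322 ] q [0.9945 0.1043 0.     0.    ] F [-0.08   -0.1742 -1.7633] T [-0.0765  0.1023 -0.003 ] w 23.2
counter [(0.8, array([ 588.2, -218.8,    1.4]))]
pegs [(0.6, array([ 560.8, -224. ,   32.8]))]
nest [(0.72, array([ 589.2, -216.2,   32. ])), (0.71, array([371.2,  27.9,  -4.4]))]
dish [(0.97, array([ 574.7, -141.9,  116.5]))]
```

View pics/w9.png

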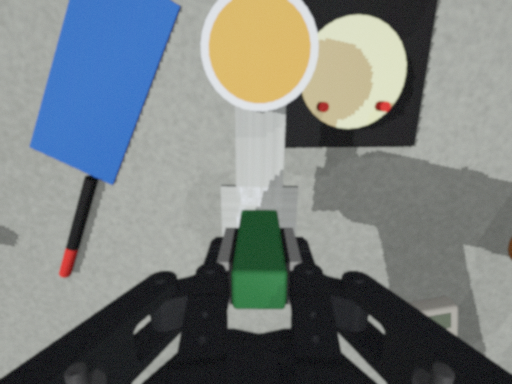

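The wrist view shows the pad at (355,72), peg tops at (322,105) and (384,105), and the base's rear edge level at row 147. The dish at (260,47) hasn't moved on the blade. I'll measure the pad and pegs.

```bash
python3 - <<'E'
from h import *
I=arm.camera_info("wrist"); I=dict(I); I["cam_to_world"]=np.load("pics/w9M.npy")
im=cv2.imread("pics/w9.png")
hsv=cv2.cvtColor(im,cv2.COLOR_BGR2HSV)
red=((hsv[...,0]<8)|(hsv[...,0]>172))&(hsv[...,1]>130)&(hsv[...,2]>60)
red[:, :290]=0; red[150:]=0
n,l,s,c=cv2.connectedComponentsWithStats(red.astype(np.uint8)); print(s[1:],c[1:])
# base rear edge
e=topl(I,[[290,147],[412,146.5]],14); print("edge",e, np.degrees(np.arctan2(-(e[0]-e[1])[0],(e[0]-e[1])[1])))
for z in (40,45,50,55,60):
    P=topl(I,[c[i] for i in range(1,n) if s[i,4]>15],z+12); 
    if len(P)==2:
        a=P[np.argmax(P[:,1])];b=P[np.argmin(P[:,1])];d=a-b
        yaw=np.arctan2(-d[0],d[1]);m=(a+b)/2
        print(z,"peg mid",m[:2],"sep",np.linalg.norm(d),"yaw",np.degrees(yaw),"nest",m[:2]+24*np.array([np.cos(yaw),np.sin(yaw)]))
    ed=topl(I,[[407,70],[358,13],[352,130]],z); print("   pad edges right/far/near",ed[:,:2].round(1).tolist(), "pad span",np.linalg.norm(ed[1]-ed[2]))
a=rect(I,im,500,680,-320,-120,50,3); cv2.imwrite("pics/w9r.png",a)
E
cp pics/w9r.png /tmp/
```

```text
[[318 103  10   9  73]
 [376 102  16  10 116]] [[322.6164 106.4795]
 [383.8103 106.2931]]
edge [[ 513.9519 -187.1562   14.    ]
 [ 539.4782 -305.0659   14.    ]] 12.21547730808735
40 peg mid [ 562.5528 -224.1969] sep 50.02157905107427 yaw 12.148722669771567 nest [ 586.0153 -219.1461]
   pad edges right/far/near [[599.9, -262.7], [631.0, -210.1], [543.6, -233.2]] pad span 90.36892670051319
45 peg mid [ 562.3728 -222.5858] sep 48.97619779404917 yaw 12.148722669771528 nest [ 585.8353 -217.535 ]
   pad edges right/far/near [[599.0, -260.4], [629.5, -208.8], [543.8, -231.5]] pad span 88.57054304038586
50 peg mid [ 562.1928 -220.9747] sep 47.93081653702412 yaw 12.148722669771612 nest [ 585.6553 -215.9239]
   pad edges right/far/near [[598.1, -258.1], [627.9, -207.6], [544.0, -229.8]] pad span 86.77215938025843
55 peg mid [ 562.0128 -219.3636] sep 46.885435279999044 yaw 12.148722669771562 nest [ 585.4753 -214.3128]
   pad edges right/far/near [[597.2, -255.8], [626.4, -206.3], [544.2, -228.0]] pad span 84.9737757201311
60 peg mid [ 561.8328 -217.7526] sep 45.84005402297399 yaw 12.14872266977165 nest [ 585.2953 -212.7018]
   pad edges right/far/near [[596.3, -253.5], [624.9, -205.1], [544.5, -226.3]] pad span 83.17539206000389
```

View pics/w9r.png

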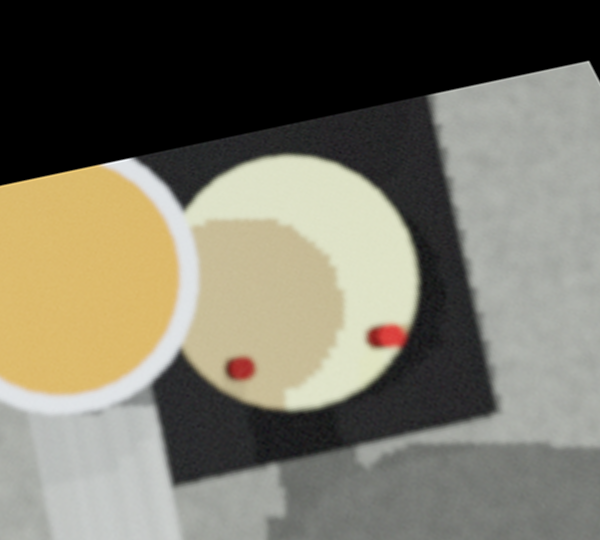

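Call:
send_rows(
  translation=[
    [0, 6, 2],
    [0, 14, 6],
    [0, 18, 8],
    [0, 18, 8],
    [0, 12, 6],
  ],
  dr=[
    [0, 0, 0],
    [0, 0, 0],
    [0, 0, 0],
    [0, 0, 0],
    [0, 0, 0],
  ],
  grip=[15, 15, 15, 15, 15],
)

```text
clock: 16.92
position: [490.4, -231.8, 118.2]
ee_rot: [0.995, 0.104, -0.001, -0.0]
contact_force: [0.3, -1.0, -2.6]
gripper_width: 22.9
```

Call:
send_rows(
  translation=[
    [0, 6, 4],
    [0, 0, 3],
    [0, 0, 0],
    [0, 0, 0],
    [0, 0, 0],
  ],
  dr=[
    [0, 0, 0],
    [0, 0, 0],
    [0, 0, 0],
    [0, 0, 0],
    [0, 0, 0],
  ],
  grip=[15, 15, 15, 15, 15],
)

```text
clock: 17.55
position: [491.9, -235.8, 112.7]
ee_rot: [0.995, 0.105, 0.0, 0.0]
contact_force: [-0.3, 0.3, -2.5]
gripper_width: 23.6
```

```bash
python3 - <<'E'
from h import *
st(); I=arm.camera_info("wrist"); im=arm.get_image("wrist")[:,:,::-1].copy()
cv2.imwrite("pics/w10.png",im); np.save("pics/w10M.npy",I["cam_to_world"])
im2=arm.get_image("side")[:,:,::-1].copy(); cv2.imwrite("pics/s10.png",cv2.resize(im2[160:310,240:440],None,fx=4,fy=4,interpolation=cv2.INTER_CUBIC))
E
```

```text
t 17.55 p [ 491.8811 -235.7959  112.6598] q [0.9945 0.1046 0.0003 0.0001] F [-0.3394  0.2811 -2.4877] T [-0.0484 -0.0302 -0.007 ] w 23.6
```

View pics/w10.png

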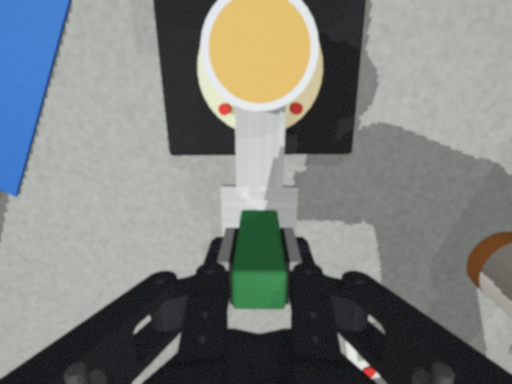

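View pics/s10.png

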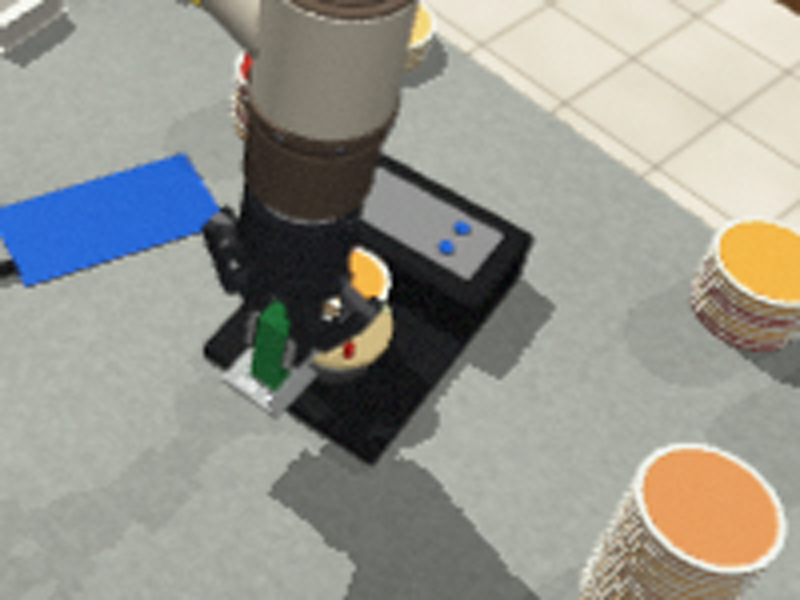

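Pegs show at (225,109) and (296,108), centred on the blade at column 260.5, and the dish sits about 7 mm beyond its seat. Now lowering by feel.

Call:
send_rows(
  translation=[
    [0, 0, 4],
    [0, 0, 6],
    [0, 0, 5],
    [0, 0, 3],
    [0, 0, 0],
  ],
  dr=[
    [0, 0, 0],
    [0, 0, 0],
    [0, 0, 0],
    [0, 0, 0],
    [0, 0, 0],
  ],
  grip=[15, 15, 15, 15, 15],
)

```text
clock: 18.27
position: [491.5, -236.1, 93.9]
ee_rot: [0.995, 0.104, -0.0, -0.0]
contact_force: [-0.4, -0.1, -2.5]
gripper_width: 23.5
```

Call:
send_rows(
  translation=[
    [0, 0, 1],
    [0, 0, 1],
    [0, 0, 1],
    [0, 0, 0],
    [0, 0, 0],
  ],
  dr=[
    [0, 0, 0],
    [0, 0, 0],
    [0, 0, 0],
    [0, 0, 0],
    [0, 0, 0],
  ],
  grip=[15, 15, 15, 15, 15],
)

```text
clock: 18.9
position: [491.8, -236.1, 91.4]
ee_rot: [0.995, 0.104, 0.0, 0.0]
contact_force: [0.6, 0.2, -3.0]
gripper_width: 23.1
```

Call:
send_rows(
  translation=[
    [0, 0, 1],
    [0, 0, 1],
    [0, 0, 1],
    [0, 0, 0],
    [0, 0, 0],
  ],
  dr=[
    [0, 0, 0],
    [0, 0, 0],
    [0, 0, 0],
    [0, 0, 0],
    [0, 0, 0],
  ],
  grip=[15, 15, 15, 15, 15],
)

```text
clock: 19.52
position: [491.8, -236.1, 88.3]
ee_rot: [0.995, 0.104, 0.0, 0.0]
contact_force: [-0.9, -0.3, -2.2]
gripper_width: 23.2
```

Call:
send_rows(
  translation=[
    [0, 0, 0.7],
    [0, 0, 0.7],
    [0, 0, 0.6],
    [0, 0, 0],
    [0, 0, 0],
  ],
  dr=[
    [0, 0, 0],
    [0, 0, 0],
    [0, 0, 0],
    [0, 0, 0],
    [0, 0, 0],
  ],
  grip=[15, 15, 15, 15, 15],
)

```text
clock: 20.15
position: [491.7, -236.1, 86.3]
ee_rot: [0.995, 0.104, 0.0, 0.0]
contact_force: [0.3, -0.8, -1.7]
gripper_width: 23.0
```

Call:
send_rows(
  translation=[
    [0, 0, 0.7],
    [0, 0, 0.7],
    [0, 0, 0.6],
    [0, 0, 0],
    [0, 0, 0],
  ],
  dr=[
    [0, 0, 0],
    [0, 0, 0],
    [0, 0, 0],
    [0, 0, 0],
    [0, 0, 0],
  ],
  grip=[15, 15, 15, 15, 15],
)

```text
clock: 20.78
position: [491.7, -236.1, 84.5]
ee_rot: [0.995, 0.104, 0.0, 0.0]
contact_force: [-1.2, -0.1, -0.2]
gripper_width: 23.5
```

```bash
python3 - <<'E'
from h import *
st(); arm.get_image("wrist"); st()
E
```

```text
t 20.775 p [ 491.725  -236.1415   84.4629] q [0.9945 0.1043 0.0001 0.    ] F [-1.1927 -0.0738 -0.2397] T [-0.0275  0.1544  0.0233] w 23.5
t 20.825 p [ 491.6898 -236.1481   84.4341] q [0.9946 0.1042 0.     0.    ] F [-1.0616  0.3529 -0.8011] T [ 0.0179  0.2377 -0.0063] w 23.4
```

Contact: the force rose about 2 N and the torque about 0.2 N m at TCP z 84.5. A touch more, then hold and check.

Call:
send_rows(
  translation=[
    [0, 0, 0.4],
    [0, 0, 0.4],
    [0, 0, 0],
    [0, 0, 0],
    [0, 0, 0],
  ],
  dr=[
    [0, 0, 0],
    [0, 0, 0],
    [0, 0, 0],
    [0, 0, 0],
    [0, 0, 0],
  ],
  grip=[15, 15, 15, 15, 15],
)

```text
clock: 21.45
position: [491.7, -236.1, 83.6]
ee_rot: [0.995, 0.104, -0.0, 0.0]
contact_force: [-2.5, 0.0, 2.2]
gripper_width: 23.7
```

```bash
python3 - <<'E'
from h import *
st(); im=arm.get_image("wrist")[:,:,::-1].copy(); st()
cv2.imwrite("pics/w11.png",im)
im2=arm.get_image("side")[:,:,::-1].copy(); st();cv2.imwrite("pics/s11.png",cv2.resize(im2[160:310,240:440],None,fx=4,fy=4,interpolation=cv2.INTER_CUBIC))
E
```

```text
t 21.45 p [ 491.6724 -236.1447   83.5933] q [ 0.9946  0.1043 -0.      0.    ] F [-2.5026  0.0109  2.1552] T [-0.0651  0.4069  0.0027] w 23.7
t 21.5 p [ 491.6792 -236.1239   83.5805] q [ 0.9946  0.1042 -0.      0.    ] F [-2.2154  0.0347  1.0191] T [-0.1134  0.4013 -0.0242] w 23.3
t 21.55 p [ 491.6355 -236.1521   83.5329] q [ 0.9946  0.1042 -0.0001  0.    ] F [-2.5643 -0.2315  2.3287] T [-0.1025  0.4482  0.0398] w 23.4
```

View pics/w11.png

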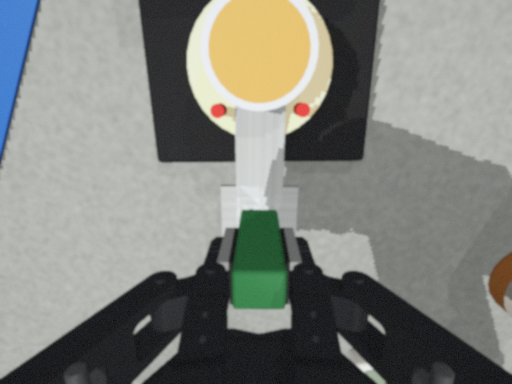

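View pics/s11.png

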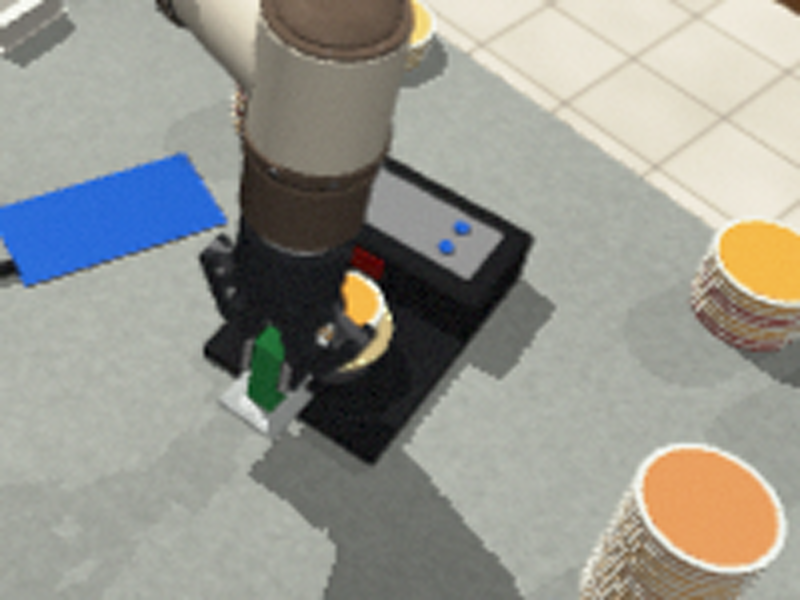

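Pressing about 4 N, with the pegs at (219,111) and (302,110) symmetric about the blade and the dish still in place. Drawing straight back.

Call:
send_rows(
  translation=[
    [-1.5, 0, 0],
    [-2.5, 0, 0],
    [-3, 0, 0],
    [-3, 0, 0],
    [-3, 0, 0],
  ],
  dr=[
    [0, 0, 0],
    [0, 0, 0],
    [0, 0, 0],
    [0, 0, 0],
    [0, 0, 0],
  ],
  grip=[15, 15, 15, 15, 15],
)

```text
clock: 22.18
position: [479.3, -238.9, 83.7]
ee_rot: [0.995, 0.104, 0.001, 0.0]
contact_force: [0.6, 0.2, 1.2]
gripper_width: 23.1
```

```bash
python3 - <<'E'
from h import *
st(); im=arm.get_image("wrist")[:,:,::-1].copy(); st()
cv2.imwrite("pics/w12.png",im)
E
```

```text
t 22.175 p [ 479.2676 -238.9117   83.7385] q [0.9945 0.1043 0.0006 0.0002] F [0.5776 0.2046 1.1618] T [ 0.1321 -0.7653  0.0319] w 23.1
t 22.225 p [ 478.8057 -238.94     83.699 ] q [0.9946 0.1041 0.0003 0.0001] F [ 1.3193 -0.2984  1.1929] T [ 0.0744 -0.7547 -0.0201] w 23.3
```

View pics/w12.png

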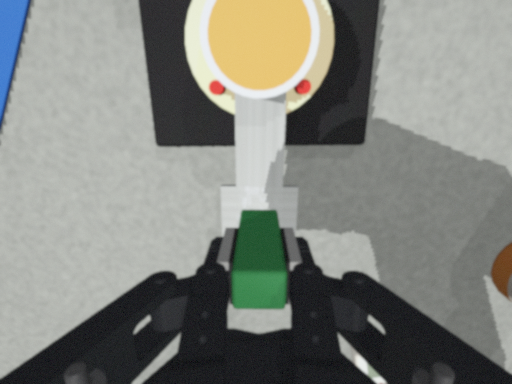

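The pegs caught the dish: it has begun to slide along the blade, its near rim up from row 110 to row 98. Continuing back.

Call:
send_rows(
  translation=[
    [-4, 0, 0],
    [-4, 0, 0],
    [-4, 0, 0],
    [-4, 0, 0],
    [-4, 0, 0],
  ],
  dr=[
    [0, 0, 0],
    [0, 0, 0],
    [0, 0, 0],
    [0, 0, 0],
    [0, 0, 0],
  ],
  grip=[15, 15, 15, 15, 15],
)

```text
clock: 22.85
position: [459.2, -243.0, 83.6]
ee_rot: [0.995, 0.104, 0.0, 0.0]
contact_force: [3.2, 0.3, -0.5]
gripper_width: 23.1
```

Call:
send_rows(
  translation=[
    [-4, 0, 0],
    [-4, 0, 0],
    [-4, 0, 0],
    [-4, 0, 0],
    [-4, 0, 0],
  ],
  dr=[
    [0, 0, 0],
    [0, 0, 0],
    [0, 0, 0],
    [0, 0, 0],
    [0, 0, 0],
  ],
  grip=[15, 15, 15, 15, 15],
)

```text
clock: 23.48
position: [439.4, -247.1, 83.5]
ee_rot: [0.995, 0.104, -0.0, -0.0]
contact_force: [2.6, -0.2, 1.5]
gripper_width: 23.5
```

```bash
python3 - <<'E'
from h import *
st(); im=arm.get_image("wrist")[:,:,::-1].copy(); st()
cv2.imwrite("pics/w13.png",im)
im2=arm.get_image("scene")[:,:,::-1].copy(); st();cv2.imwrite("pics/c13.png",cv2.resize(im2[190:310,160:320],None,fx=4,fy=4,interpolation=cv2.INTER_CUBIC))
E
```

```text
t 23.475 p [ 439.4447 -247.1362   83.5188] q [ 0.9946  0.1043 -0.0001 -0.    ] F [ 2.6116 -0.1748  1.4955] T [ 0.1209 -0.914  -0.0057] w 23.5
t 23.525 p [ 438.8534 -247.1369   83.4673] q [ 0.9946  0.104  -0.0004 -0.0002] F [ 1.6165 -0.4388  1.4413] T [ 0.0576 -0.7744  0.0117] w 23.2
t 23.575 p [ 438.912  -247.121    83.4595] q [ 0.9946  0.1041 -0.0006 -0.0002] F [ 0.3215 -0.8658  1.0599] T [-0.0053 -0.5221 -0.0443] w 22.7
```

View pics/w13.png

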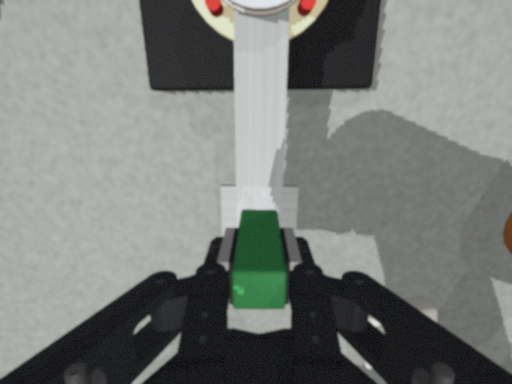

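View pics/c13.png

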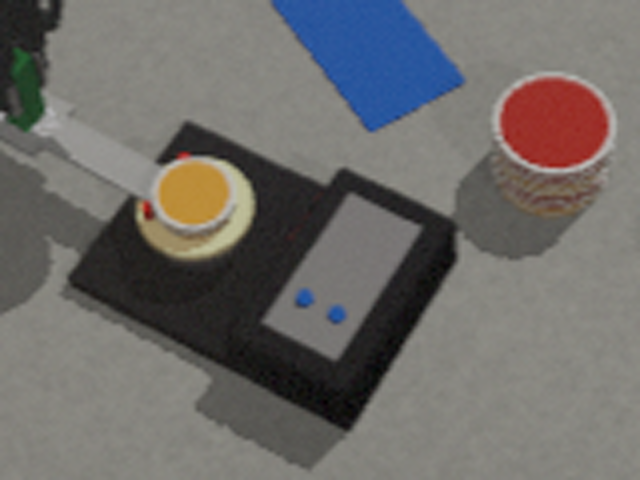

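The dish stays against the pegs, with the blade nearly out from under it. Continuing.

Call:
send_rows(
  translation=[
    [-3, 0, 0],
    [-4, 0, 0],
    [-4, 0, 0],
    [-4, 0, 0],
    [-2, 0, 0],
  ],
  dr=[
    [0, 0, 0],
    [0, 0, 0],
    [0, 0, 0],
    [0, 0, 0],
    [0, 0, 0],
  ],
  grip=[15, 15, 15, 15, 15],
)

```text
clock: 24.2
position: [422.8, -250.6, 83.5]
ee_rot: [0.995, 0.104, -0.0, -0.0]
contact_force: [1.8, -0.1, 1.3]
gripper_width: 23.3
```

Call:
send_rows(
  translation=[
    [0, 0, -0.5],
    [0, 0, -0.5],
    [0, 0, -0.5],
    [0, 0, -0.5],
    [0, 0, -0.5],
  ],
  dr=[
    [0, 0, 0],
    [0, 0, 0],
    [0, 0, 0],
    [0, 0, 0],
    [0, 0, 0],
  ],
  grip=[15, 15, 15, 15, 15],
)

```text
clock: 24.82
position: [422.4, -250.4, 85.6]
ee_rot: [0.995, 0.104, -0.001, -0.0]
contact_force: [-0.7, -0.1, -1.4]
gripper_width: 23.5
```

Call:
send_rows(
  translation=[
    [-5, 0, 0],
    [-10, 0, 0],
    [-10, 0, 0],
    [-10, 0, 0],
    [-10, 0, 0],
  ],
  dr=[
    [0, 0, 0],
    [0, 0, 0],
    [0, 0, 0],
    [0, 0, 0],
    [0, 0, 0],
  ],
  grip=[15, 15, 15, 15, 15],
)

```text
clock: 25.45
position: [378.4, -260.1, 86.1]
ee_rot: [0.995, 0.104, 0.0, -0.0]
contact_force: [-0.3, 0.4, -2.3]
gripper_width: 23.1
```

```bash
python3 - <<'E'
from h import *
st()
for n in ("scene","side"):
    im2=arm.get_image(n)[:,:,::-1].copy(); cv2.imwrite(f"pics/{n}14.png",im2)
    c=im2[190:310,160:320] if n=="scene" else im2[170:290,260:420]
    cv2.imwrite(f"pics/{n}14c.png",cv2.resize(c,None,fx=4,fy=4,interpolation=cv2.INTER_CUBIC))
    print([(round(d["confidence"],2),np.round(d["xyz"],1)) for d in arm.place_of("dish",n)])
    print([(round(d["confidence"],2),np.round(d["xyz"],1)) for d in arm.place_of("nest",n)])
E
```

```text
t 25.45 p [ 378.3547 -260.0951   86.0799] q [ 0.9946  0.1042  0.     -0.    ] F [-0.3204  0.4038 -2.2714] T [-0.0222  0.0047 -0.0253] w 23.1
[(0.73, array([ 585.5, -217.4,   53.8])), (0.42, array([ 378.6, -260.8,  103.3]))]
[]
[(0.57, array([ 584.1, -218.5,   48.6]))]
[(0.6, array([ 584.8, -219.5,   32.5]))]
```

View pics/scene14c.png

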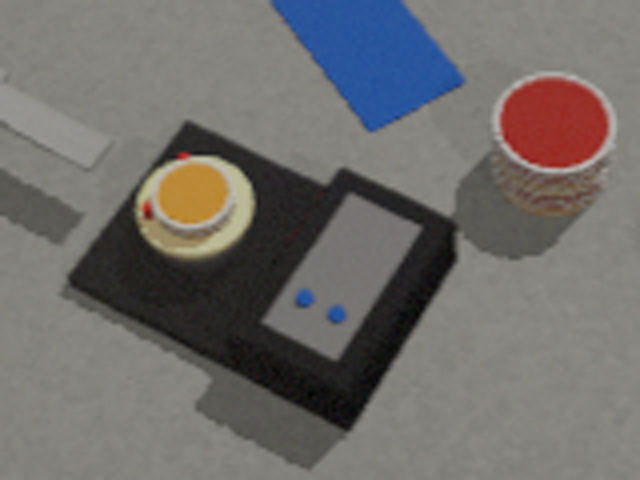

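View pics/side14c.png

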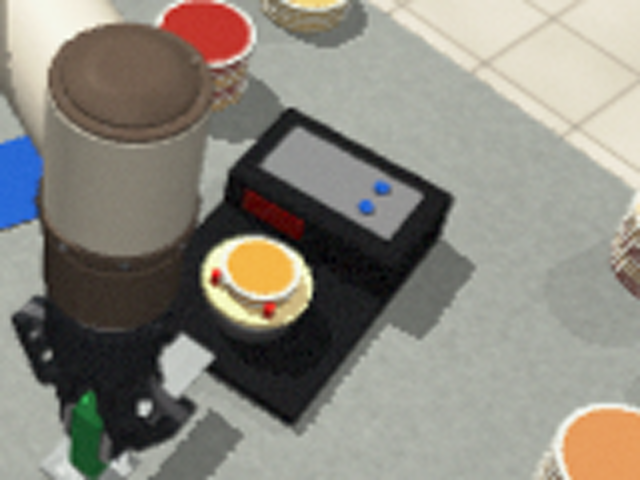

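The dish lies flat on the pad against both red pegs in both views. I lift away and look again on the way back to the mat.

Call:
send_rows(
  translation=[
    [0, -15, -15],
    [0, -15, -15],
    [0, -15, -15],
    [0, -15, -15],
    [0, -15, -10],
  ],
  dr=[
    [0, 0, 0],
    [0, 0, 0],
    [0, 0, 0],
    [0, 0, 0],
    [0, 0, 0],
  ],
  grip=[15, 15, 15, 15, 15],
)

```text
clock: 26.38
position: [364.2, -186.0, 156.8]
ee_rot: [0.995, 0.104, 0.001, 0.0]
contact_force: [-0.2, 0.5, -1.5]
gripper_width: 23.3
```

Call:
send_rows(
  translation=[
    [29, 0, 0],
    [29, 0, 0],
    [29, 0, 0],
    [29, 0, 0],
    [0, 0, 0],
  ],
  dr=[
    [0, 0, 0],
    [0, 0, 0],
    [0, 0, 0],
    [0, 0, 0],
    [0, 0, 0],
  ],
  grip=[15, 15, 15, 15, 15],
)

```text
clock: 27.0
position: [479.3, -162.0, 155.7]
ee_rot: [0.994, 0.105, 0.0, 0.0]
contact_force: [-0.7, 0.2, -2.1]
gripper_width: 23.3
```

```bash
python3 - <<'E'
from h import *
st(); I=arm.camera_info("wrist"); im=arm.get_image("wrist")[:,:,::-1].copy(); cv2.imwrite("pics/w15.png",im)
print([(round(d["confidence"],2),np.round(d["xyz"],1)) for d in arm.place_of("dish","wrist")])
print([(round(d["confidence"],2),np.round(d["xyz"],1)) for d in arm.place_of("nest","wrist")])
hsv=cv2.cvtColor(im,cv2.COLOR_BGR2HSV)
red=((hsv[...,0]<8)|(hsv[...,0]>172))&(hsv[...,1]>130)&(hsv[...,2]>60)
red[:, :290]=0; red[150:]=0
n,l,s,c=cv2.connectedComponentsWithStats(red.astype(np.uint8)); print(s[1:,4],c[1:])
P=topl(I,[c[i] for i in range(1,n) if s[i,4]>30],61)
m=P.mean(0); print("pegs",P,"nest",m[:2]+24*np.array([.9776,.2105]))
am=((hsv[...,0]>10)&(hsv[...,0]<28)&(hsv[...,1]>110)&(hsv[...,2]>100)).astype(np.uint8); am[:,:290]=0; am[150:]=0
n,l,s,c=cv2.connectedComponentsWithStats(am); k=1+np.argmax(s[1:,4]); print(s[k],c[k], "dish top",topl(I,c[k],64))
E
```

```text
t 27.0 p [ 479.2512 -161.9583  155.6724] q [0.9945 0.105  0.0003 0.0001] F [-0.6702  0.166  -2.0597] T [-0.0302  0.0824 -0.0171] w 23.3
[(0.97, array([ 585.5, -217.1,   46.7])), (0.73, array([ 332.3, -404.7,   -3.7])), (0.62, array([ 478.6, -161.1,  119.3]))]
[]
[72 71] [[321.6667 110.9306]
 [383.2817 111.8028]]
pegs [[ 556.6797 -197.7042   61.    ]
 [ 566.4835 -246.9177   61.    ]] nest [ 585.044  -217.2589]
[ 325   44   65   68 3486] [356.7223  77.4621] dish top [[ 586.5167 -216.7155   64.    ]]
```

View pics/w15.png

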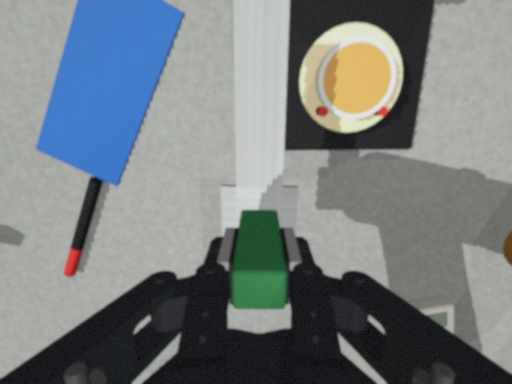

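The dish (357,77) sits against both pegs (322,111) and (383,112), with its measured centre within 2 mm of the nest. Back to the mat.

Call:
send_rows(
  translation=[
    [10.4, -36.4, 0],
    [10.4, -36.4, 0],
    [10.4, -36.4, 0],
    [10.4, -36.4, 0],
    [10.4, -36.4, 0],
  ],
  dr=[
    [0, 0, 0],
    [0, 0, 0],
    [0, 0, 0],
    [0, 0, 0],
    [0, 0, 0],
  ],
  grip=[15, 15, 15, 15, 15],
)

```text
clock: 27.78
position: [489.5, 27.1, 156.3]
ee_rot: [0.995, 0.104, 0.0, -0.0]
contact_force: [0.3, 0.1, -1.2]
gripper_width: 23.0
```

Call:
send_rows(
  translation=[
    [0, 0, 0],
    [0, 0, 0],
    [0, 0, 0],
    [0, 0, 20],
    [0, 0, 30],
  ],
  dr=[
    [0, 0, 9],
    [0, 0, 9],
    [0, 0, 8],
    [0, 0, 0],
    [0, 0, 0],
  ],
  grip=[15, 15, 15, 15, 15],
)

```text
clock: 28.4
position: [490.5, 26.2, 106.6]
ee_rot: [0.992, -0.122, 0.001, -0.001]
contact_force: [-0.8, 0.5, -2.5]
gripper_width: 23.2
```

Call:
send_rows(
  translation=[
    [0, 0, 25],
    [0, 0, 20],
    [0, 0, 12],
    [0, 0, 4],
    [0, 0, 0],
  ],
  dr=[
    [0, 0, 0],
    [0, 0, 0],
    [0, 0, 0],
    [0, 0, 0],
    [0, 0, 0],
  ],
  grip=[15, 15, 15, 15, 15],
)

```text
clock: 29.02
position: [490.5, 26.3, 45.4]
ee_rot: [0.993, -0.122, 0.0, -0.0]
contact_force: [1.0, -0.6, -2.1]
gripper_width: 23.6
```

```bash
python3 - <<'E'
from h import *
st(); im=arm.get_image("wrist")[:,:,::-1].copy(); cv2.imwrite("pics/w16.png",im)
E
```

```text
t 29.025 p [490.4968  26.3231  45.3848] q [ 0.9925 -0.1221  0.0003 -0.0001] F [ 0.9676 -0.5864 -2.1259] T [ 0.0572 -0.0004  0.032 ] w 23.6
```

View pics/w16.png

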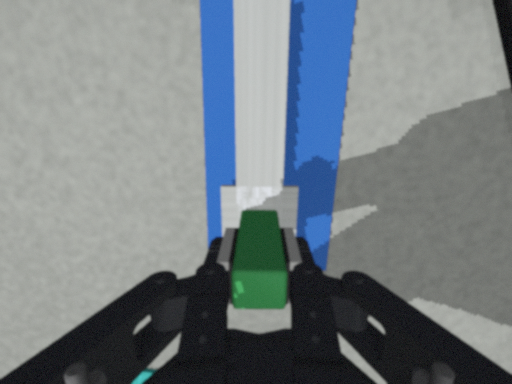

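Call:
send_rows(
  translation=[
    [0, 0, 3],
    [0, 0, 3],
    [0, 0, 1.5],
    [0, 0, 0.5],
    [0, 0, 0],
  ],
  dr=[
    [0, 0, 0],
    [0, 0, 0],
    [0, 0, 0],
    [0, 0, 0],
    [0, 0, 0],
  ],
  grip=[15, 15, 15, 15, 15],
)

```text
clock: 29.7
position: [490.2, 26.3, 37.1]
ee_rot: [0.993, -0.122, -0.0, 0.0]
contact_force: [-0.2, -1.4, 0.0]
gripper_width: 23.4
```

Call:
send_rows(
  translation=[
    [0, 0, 0.5],
    [0, 0, 0.3],
    [0, 0, 0],
    [0, 0, 0],
    [0, 0, 0],
  ],
  dr=[
    [0, 0, 0],
    [0, 0, 0],
    [0, 0, 0],
    [0, 0, 0],
    [0, 0, 0],
  ],
  grip=[15, 15, 15, 15, 15],
)

```text
clock: 30.32
position: [490.3, 26.4, 36.8]
ee_rot: [0.993, -0.122, 0.0, -0.0]
contact_force: [-2.8, 0.6, 4.9]
gripper_width: 23.3
```

Down on the mat (Fz +4.9 N, and z equals the value at the grasp). Releasing and rising straight up.

Call:
send_rows(
  translation=[
    [0, 0, 0],
    [0, 0, 0],
    [0, 0, 0],
    [0, 0, 0],
    [0, 0, 0],
  ],
  dr=[
    [0, 0, 0],
    [0, 0, 0],
    [0, 0, 0],
    [0, 0, 0],
    [0, 0, 0],
  ],
  grip=[40, 60, 80, 85, 85],
)

```text
clock: 30.95
position: [490.3, 26.3, 36.2]
ee_rot: [0.993, -0.122, -0.0, 0.0]
contact_force: [0.5, 0.1, 0.3]
gripper_width: 85.2
```

Call:
send_rows(
  translation=[
    [0, 0, 0],
    [0, 0, -5],
    [0, 0, -15],
    [0, 0, -30],
    [0, 0, -40],
  ],
  dr=[
    [0, 0, 0],
    [0, 0, 0],
    [0, 0, 0],
    [0, 0, 0],
    [0, 0, 0],
  ],
  grip=[85, 85, 85, 85, 85],
)

```text
clock: 31.58
position: [489.6, 26.1, 126.8]
ee_rot: [0.993, -0.122, -0.001, 0.0]
contact_force: [0.0, 0.9, 0.4]
gripper_width: 85.1
```

Call:
send_rows(
  translation=[
    [0, 0, -40],
    [0, 0, -40],
    [0, 0, -20],
    [0, 0, 0],
    [0, 0, 0],
  ],
  dr=[
    [0, 0, 0],
    [0, 0, 0],
    [0, 0, 0],
    [0, 0, 0],
    [0, 0, 0],
  ],
  grip=[85, 85, 85, 85, 85],
)

```text
clock: 32.2
position: [489.4, 26.2, 225.2]
ee_rot: [0.992, -0.122, -0.001, 0.0]
contact_force: [-0.0, 0.6, -0.5]
gripper_width: 85.3
```

```bash
python3 - <<'E'
from h import *
st(); im=arm.get_image("wrist")[:,:,::-1].copy(); cv2.imwrite("pics/w17.png",im)
im=arm.get_image("scene")[:,:,::-1].copy(); cv2.imwrite("pics/c17.png",im)
for t in ("handle","mat","dish","nest","lifter"):
  for n in ("wrist","scene"): print(t,n,[(round(d["confidence"],2),np.round(d["xyz"],1)) for d in arm.place_of(t,n)])
E
```

```text
t 32.2 p [489.4355  26.1505 225.1826] q [ 0.9925 -0.1223 -0.001   0.0002] F [-0.0012  0.6068 -0.524 ] T [0.0027 0.0143 0.0268] w 85.3
handle wrist [(0.92, array([341.9, 158.1,  49.6])), (0.89, array([491.6,  29. ,  49.4])), (0.36, array([ 561.1, -221.6,   31.5]))]
handle scene [(0.77, array([491.6,  27.9,  51.3])), (0.68, array([779.1, 248.3,  59.2])), (0.5, array([344.8, 162.3,  47.2]))]
mat wrist [(0.76, array([490.2,  18.7,   0.8]))]
mat scene [(0.87, array([491.1,  14.2,  -1.2])), (0.62, array([ 464.4, -492.5,    1. ])), (0.42, array([ 583.6, -215.4,    2.5]))]
dish wrist [(0.86, array([ 583.5, -215.5,   49.3]))]
dish scene [(0.54, array([ 584.7, -217. ,   52.1]))]
nest wrist [(0.19, array([497.2,  25.4,  52.2]))]
nest scene [(0.82, array([ 584.4, -217.9,   34.3]))]
lifter wrist [(0.92, array([491.3,  25.7,  -4.2])), (0.87, array([344. , 161.7,  -6. ]))]
lifter scene [(0.89, array([488.3,  26.4,   2. ])), (0.79, array([778.8, 247.4,   5.2])), (0.65, array([345.3, 161.9,   1.7]))]
```

View pics/w17.png

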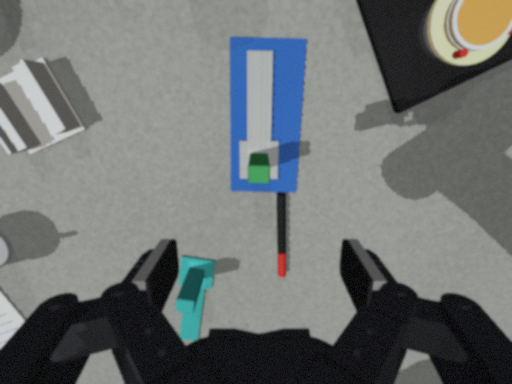

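View pics/c17.png

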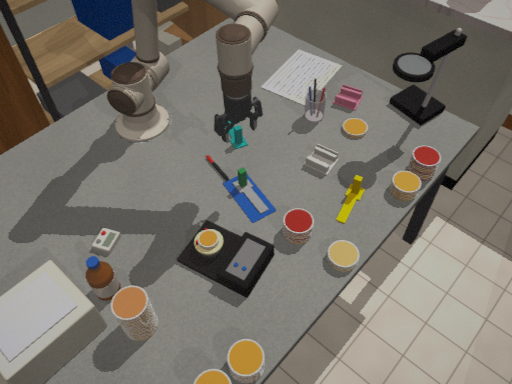

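The lifter stands on the mat with its handle at (258,168) in the wrist view. The dish is on the pad at (208,240) in the scene view, and the bystanders are where they were. The gripper is clear, so I hand in.

```bash
python3 -c "
from bench import arm
print(arm.job_done())"
```

```text
the job is handed in; nothing more can be done
None
```

The dish is on the colony counter's pad against both red pegs, and the lifter is back on the blue mat. I handed the job in at about 32 s of the 67 s allowed. No verdict is reported, so what follows is from my own checks.

**What I did:** I took the green-handled lifter, slid the blade under the dish on the white stand and carried it level to the counter. I felt the pad at about 50 mm above the table and pressed with roughly 4 N. Then I drew the blade straight back so the pegs held the dish, stood the lifter where it had been, and let go.

**Last checks:**
- **Dish:** it looked flat in the pictures. From the wrist picture its centre came out about 1.5 mm from its place against the pegs. The networks' readings at the end agreed to within about 2–3 mm.
- **Lifter:** it stands upright. Its handle is about 10–14 mm from the mat's origin, against 40 mm allowed, because it already stood off-centre to one side when I took it. I put it back on that spot.
- **Bystanders and gripper:** nothing else looked moved. The gripper was open, about 150 mm above the handle top, and read no outside force beyond noise.

**Disagreements:** the networks often listed the turquoise and yellow look-alike lifters, which I ignored. One low-confidence wrist reading (0.19) put the pad by the lifter and was plainly wrong. The networks' readings of the mat origin differ by about 5–10 mm, which does not affect the result.

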